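Empty tin through the recycling bin's flap

ROBOT

A 7-joint arm with a two-finger parallel gripper is mounted at the origin on a cart in front of the work surface, level with it; the furniture and walls round the work are solid. World frame = base frame: x ahead of the robot, y to its left, z up, the work surface at z = 0. Lengths are in m, angles in degrees, forces in N, time in s.
With the tool pointing down it reaches from about 0.4 to 0.875 m from the base axis. Payload 4.4 kg.
Tool frame: the origin (TCP) lies midway between the tips of the shut fingers; the grasp point (between the pads) lies 19 mm behind it (grip_point_offset is the distance from the TCP to the grasp point, in m); z points along the fingers, y is the line along which they close (so a half turn about z gives the same grasp; the last joint's range is limited). The gripper opens to 85 mm and grips with 20 to 120 N. Pads are 22 mm wide; open, the fingers measure 114 mm over their backs; the gripper's body (76 mm by 85 mm) begins 54 mm behind the grasp point. The pads swing forward as they close: fully open they stand 13 mm farther back than shut.
Start: joints at [-71.952, 36.005, 2.206, 86.941, -1.547, 57.084, -1.146], TCP at [0.242, 0.603, 0.231] pointing down, gripper open.
Joint ranges: [-175.42, 175.42], [-21.48, 121.26], [-71.46, 75.88], [10.55, 141.38], [-63.04, 243.04], [13.31, 113.54], [-168.57, 168.57]. Speed limits (degrees/s): [147.25, 147.25, 180, 180, 180, 180, 180].

INTERFACE

Orientations are given as [roll, pitch, yaw] about the fixed x, y, z axes, in that order (R = Rz(yaw) Ry(pitch) Rx(roll)).
In Python, from cell import * gives the robot as it stands.
- The arm moves only by the shell command python3 -m jog 'ROWS'. ROWS is JSON, a list of rows, each a list of 5 numbers: the finger opening in m, from 0 to 0.0854, then the shift along the world's x, y, z in m, then the turn about the world's z in degrees. A call has exactly 5 rows; each row is the pose to reach, as a shift and turn from the pose commanded when the call began; what a row does not reach only later rows make up. A row lasts 1/10 s, in which the tool goes at most 50 mm and 8.59 degrees, less where a joint would pass 70% of its speed; a pose out of reach is approached as far as the arm can. A call with a gripper value outside its range is refused whole. The fingers move at their own pace and stop on an object; the grip force is fixed at half the most. Time passes only in rows, so rows that repeat a pose let the fingers close, or fill a call up. It gives the time, the measured TCP pose, the force, the opening and the grip force at its end, in the units of the state.
- observe(): the state, without advancing time (a new reading comes with each control period).
- capture(name): name is "scene" or "top"; returns (picture, depth): 420x560x3 uint8, blue, green, red; 420x560 float32, m along the optical axis (not along the pixel's ray), 0 where there is no reading.
- calibration(name): a dict with "intrinsics" (3x3 intrinsics, pixels), "R" (3x3) and "t" (3): a world point X has camera coordinates R X + t. Camera axes: x right, y down, z forward; pixel columns grow to the right and rows downward; lengths in m; the calibration is good to about 2 mm. A picture is of the moment at which its call begins. calibration takes no time and is no camera call.
- close_job(): hands the job in; it is judged then, once.
The state is a dict: "t": time; "joints": joint angles; "joint_velocities": joint speeds; "tau": joint torques, N m; "ee_pos": TCP position; "tool_rot": TCP orientation; "ft_force": force on the tool from outside, world axes, zero at the start; "ft_torque": the same for the moment, N m; "grip_width": finger opening in m; "grasp_force": force on a finger pad.
Only numpy, scipy, OpenCV 4.12 (cv2) and the standard library are available. Lean on these libraries where they do the work, as an engineer would, in place of code of your own. Each camera call takes 0.05 s, during which the arm holds its last target. There are 200 camera calls.

TASK

Put the empty food tin into the green recycling bin: keep hold of it, push it down through the sprung flap in the lid, then let go so that it drops inside and the flap swings fully shut behind it. Leave the spice jar standing where it is.

Things in the scene. Friction and masses are not known exactly. Their poses are not given: they have to be found in the camera images.
- tin_centre (a point): centre (half-way up) of the empty food tin, an upright closed cylinder 57 mm in diameter and 72 mm high, metal ends, white and red label, 0.15 kg, loose on the worktop; z up its axis. Held by its upper third, it goes far enough through the flap with the fingers still above the bin's lid.
- hatch (a point): centre of the opening in the black lid (156 x 166 mm) of the fixed green bin, level with the lid's top, 180 mm above the worktop; z up. The opening, 82 mm (x) by 90 mm (y), is closed by an aluminium flap whose top lies 5 mm below the lid's top, hinged along the +x edge. A tin released with its underside 40 mm or more below the lid's top slides past the flap and falls in.
- flap (a joint): angle of the bin's flap in rad: 0 shut (level), growing as its free (-x) edge swings down into the bin, at most 1.5. A light spring shuts it: pushing a level tin down through it takes only a few newtons (under 7). The bin is 165 mm deep below the flap, so the flap can close over the fallen tin.
- spice_jar_centre (a point): centre (half-way up) of a spice jar, 42 mm square and 96 mm high, clear glass, mustard-yellow cap, green label, loose on the worktop: not to be disturbed. Near the tin also stand a salt shaker (44 mm wide, 90 mm high) and a gold-coloured double-cone jigger (49 mm wide, 82 mm high).

How it is judged:
By the outcome, as a careful person would: the job done as asked, in the order asked, and still so for the second after the job is handed in, with the robot touching nothing.
It also fails if it takes over 40 s, if anything falls off the work surface, if the arm or the gripper's body presses on something with over 40 N, if the wrist force passes 120 N, or if a joint passes its speed limit or range.

## Working session

There is one attempt and no reset: what is moved stays moved. The work goes in short steps, Python scripts to look and compute and a shell command to move; the robot and the scene stay as the last step left them, time stands still between calls to the robot, and variables do not carry over. Pictures are saved under pics/ and viewed, at most 10 in all, crops included, and the job is handed in when it is done.

```bash
mkdir -p pics; cat > h.py <<'E'
from cell import *
import numpy as np, cv2
def pts(name):
    im,d=capture(name); c=calibration(name); K=np.array(c["intrinsics"]);R=np.array(c["R"]);t=np.array(c["t"])
    v,u=np.mgrid[:420,:560]
    P=np.stack([(u-K[0,2])/K[0,0]*d,(v-K[1,2])/K[1,1]*d,d],-1)
    W=(P-t)@R
    W[d==0]=np.nan
    return im,W
E
python3 - <<'E'
from h import *
s=observe();print(s["t"],s["ee_pos"],s["tool_rot"],s["grip_width"])
for n in("scene","top"):
    im,W=pts(n);cv2.imwrite(f"pics/{n}0.png",im);np.save(n+"W.npy",W)
    c=calibration(n);print(n,-np.array(c["R"]).T@np.array(c["t"]))
E
```

```text
0.0 [0.24132092 0.60286291 0.23039248] [-1.79890198e+02  1.78767884e-03  1.58182014e+02] 0.08524425809685164
scene [-0.18299409 -0.6298571   0.69985685]
top [ 0.36672972 -0.04932647  1.13169077]
```

View pics/scene0.png

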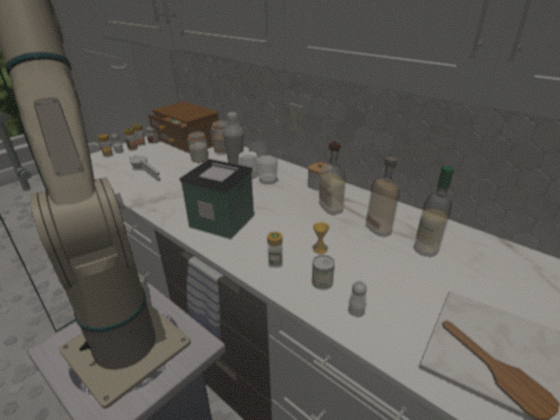

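View pics/top0.png

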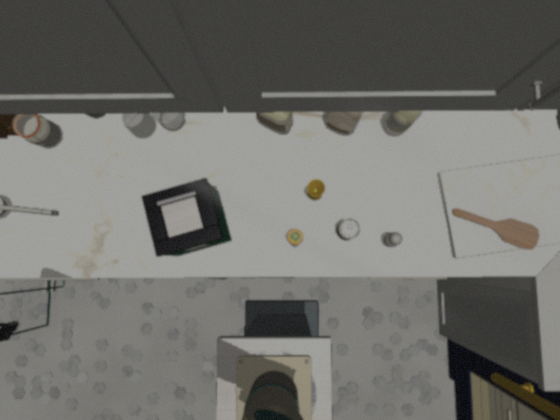

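The scene view shows the tin at about (323,271), with the spice jar at (275,248), the jigger at (320,237) and the shaker at (358,296). In the top view the tin is at (348,229), the bin, which is rotated, at (185,217), and the flap at (182,215).

```bash
python3 - <<'E'
from h import *
W=np.load("topW.npy");S=np.load("sceneW.npy");im=cv2.imread("pics/top0.png")
def clus(W,lo,hi,zr):
    m=(W[...,0]>lo[0])&(W[...,0]<hi[0])&(W[...,1]>lo[1])&(W[...,1]<hi[1])&(W[...,2]>zr[0])&(W[...,2]<zr[1])
    return m
for n,(u,v) in dict(tin=(348,229),jar=(295,237),jig=(316,188),salt=(394,239),flap=(182,215),tab=(260,235)).items():
    print(n,np.nanmedian(W[v-2:v+3,u-2:u+3].reshape(-1,3),0).round(4))
for n,A in(("top",W),("scene",S)):
  for zr in((.02,.12),):
    m=clus(A,(.25,-.4),(.75,.12),zr).astype(np.uint8)
    k,l,st,_=cv2.connectedComponentsWithStats(m)
    for i in range(1,k):
      if st[i,4]>25:
        p=A[l==i]; z=np.percentile(p[:,2],95); q=p[p[:,2]>z-.008]
        print(n,st[i,4],"ztop",z.round(4),"topc",((q.min(0)+q.max(0))/2).round(4),"min",p.min(0).round(3),"max",p.max(0).round(3))
  m=clus(A,(.25,.05),(.75,.5),(.165,.2)); p=A[m]; print(n,"lid",m.sum(),cv2.minAreaRect(p[:,:2].astype(np.float32)),np.median(p[:,2]))
big=cv2.resize(im[160:270,120:430],None,fx=2.5,fy=2.5,interpolation=cv2.INTER_CUBIC);cv2.imwrite("pics/crop.png",cv2.convertScaleAbs(big,alpha=2))
z=W[160:270,120:260,2];print(np.round(z[30:80:6,10:110:7],3))
E
```

```text
tin [ 0.4464 -0.2036  0.0681]
jar [ 0.424  -0.0601  0.097 ]
jig [ 0.5632 -0.1201  0.0489]
salt [ 0.4178 -0.3215  0.0873]
flap [0.4751 0.2167 0.1749]
tab [ 0.4357  0.0396 -0.0008]
top 306 ztop 0.1166 topc [ 0.7401 -0.0153  0.1144] min [ 0.729 -0.049  0.02 ] max [0.75  0.019 0.12 ]
top 371 ztop 0.1151 topc [ 0.7387 -0.1997  0.1133] min [ 0.726 -0.237  0.021] max [ 0.75  -0.157  0.119]
top 314 ztop 0.1147 topc [ 0.734  -0.3505  0.1132] min [ 0.72  -0.379  0.02 ] max [ 0.75  -0.32   0.119]
top 256 ztop 0.0827 topc [ 0.5584 -0.1166  0.0799] min [ 0.535 -0.14   0.021] max [ 0.582 -0.093  0.085]
top 394 ztop 0.0721 topc [ 0.4478 -0.2058  0.0697] min [ 0.42  -0.233  0.024] max [ 0.476 -0.178  0.075]
top 233 ztop 0.0989 topc [ 0.4255 -0.0588  0.0961] min [ 0.402 -0.082  0.026] max [ 0.451 -0.036  0.101]
top 230 ztop 0.0898 topc [ 0.4206 -0.3278  0.0871] min [ 0.398 -0.343  0.025] max [ 0.44  -0.308  0.092]
top lid 4277 ((0.4713647961616516, 0.21816383302211761), (0.15684105455875397, 0.16593502461910248), 15.823115348815918) 0.1785602337906282
scene 457 ztop 0.1148 topc [ 0.7395 -0.0189  0.11
[... 1124 characters left out ...]
5
   0.179  0.184  0.137  0.004  0.003]
 [ 0.003 -0.003  0.179  0.175  0.183  0.174  0.175  0.175  0.175  0.173
   0.177  0.183  0.176  0.039  0.002]
 [-0.002 -0.    -0.002  0.182  0.179  0.176  0.175  0.174  0.173  0.177
   0.181  0.183  0.179  0.064 -0.002]
 [-0.     0.001 -0.002  0.179  0.18   0.18   0.175  0.175  0.172  0.177
   0.175  0.179  0.18   0.098  0.001]
 [-0.001 -0.002  0.004  0.182  0.18   0.174  0.173  0.175  0.177  0.174
   0.173  0.178  0.179  0.124  0.001]
 [-0.003 -0.    -0.003  0.183  0.181  0.179  0.176  0.175  0.177  0.177
   0.179  0.182  0.181  0.169  0.029]
 [-0.003 -0.002 -0.002  0.001  0.178  0.177  0.179  0.18   0.178  0.184
   0.181    nan  0.181  0.177  0.057]]
```

View pics/crop.png

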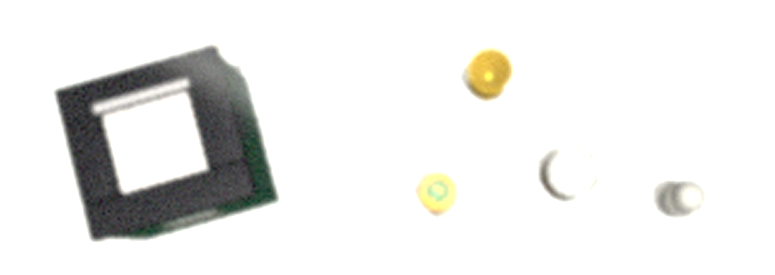

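The crop shows the bin turned about +16°, with the hinge strip along its upper (+x) edge. The flap is the white quad at crop (155,140), and the tin is at (570,172), clear on all sides. I'll close the fingers along the bin's y axis, which means a tool yaw of about 196°.

```bash
python3 - <<'E'
from h import *
im=cv2.imread("pics/top0.png");W=np.load("topW.npy");g=im.min(2)
sub=np.zeros_like(g);sub[185:245,150:215]=g[185:245,150:215]
m=(sub>95)&(W[...,2]>.16)
k,l,st,_=cv2.connectedComponentsWithStats(m.astype(np.uint8))
c=calibration("top");K=np.array(c["intrinsics"]);R=np.array(c["R"]);t=np.array(c["t"]);C=-R.T@t
def onplane(u,v,z):
    d=R.T@np.linalg.inv(K)@np.array([u,v,1]);return (C+d*(z-C[2])/d[2])[:2]
for i in range(1,k):
    if st[i,4]>20:
        v,u=np.nonzero(l==i);q=np.array([onplane(a,b,.175) for a,b in zip(u,v)],np.float32)
        print(st[i],cv2.minAreaRect(q))
E
python3 -m jog '[[0.0854,0.03,-0.04,0.01,8],[0.0854,0.07,-0.08,0.02,16],[0.0854,0.11,-0.11,0.03,24],[0.0854,0.14,-0.15,0.04,32],[0.0854,0.17,-0.19,0.05,37.6]]'
```

```text
[ 158  192   45   45 1283] ((0.4769352078437805, 0.2214469462633133), (0.09223618358373642, 0.09277112036943436), 15.829178810119629)
t: 0.6
ee_pos: [0.4063, 0.4203, 0.279]
tool_rot: [-180.0, -0.0, -163.9]
ft_force: [1.0, 0.3, -0.5]
grip_width: 0.0852
grasp_force: 0.0
```

```bash
python3 -m jog '[[0.0854,0.01,-0.045,0,0],[0.0854,0.02,-0.09,0,0],[0.0854,0.03,-0.135,0,0],[0.0854,0.035,-0.18,0,0],[0.0854,0.037,-0.225,0,0]]'; python3 -m jog '[[0.0854,0,-0.045,0,0],[0.0854,0,-0.09,0,0],[0.0854,0,-0.135,0,0],[0.0854,0,-0.18,0,0],[0.0854,0,-0.225,0,0]]'; python3 -m jog '[[0.0854,0,-0.045,0,0],[0.0854,0,-0.09,-0.02,0],[0.0854,0,-0.135,-0.05,0],[0.0854,0,-0.17,-0.09,0],[0.0854,0,-0.17,-0.12,0]]'
python3 - <<'E'
from h import *
s=observe();print(s["ee_pos"],s["tool_rot"],s["joints"],s["t"])
im,W=pts("scene");cv2.imwrite("pics/above.png",cv2.resize(im[180:330,220:420],None,fx=3.5,fy=3.5))
E
```

```text
t: 1.1
ee_pos: [0.4422, 0.1949, 0.2789]
tool_rot: [-180.0, -0.0, -164.3]
ft_force: [0.8, -0.2, 0.4]
grip_width: 0.0855
grasp_force: 0.0
t: 1.6
ee_pos: [0.4415, -0.0297, 0.2791]
tool_rot: [180.0, -0.0, -164.2]
ft_force: [1.1, -0.5, 0.7]
grip_width: 0.0856
grasp_force: 0.0
t: 2.1
ee_pos: [0.4414, -0.2032, 0.158]
tool_rot: [-179.8, 0.0, -164.6]
ft_force: [-0.4, 0.4, -1.1]
grip_width: 0.0855
grasp_force: 0.0
[ 0.44144127 -0.20318585  0.15800537] [-1.79800856e+02  1.36154235e-02 -1.64610824e+02] [ 20.06170054  29.04127768   1.75976924 117.12570313  -1.2669333
  33.72025354 128.04153886] 2.1
```

View pics/above.png

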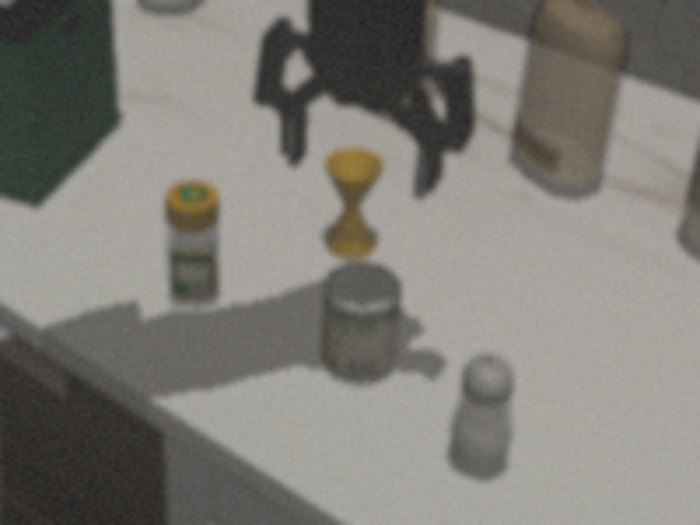

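The gripper is centred above the tin, with its fingers at crop (292,160) and (425,190). The tin, jar, jigger and shaker are all standing. I'll go lower and check the settled position.

```bash
python3 -m jog '[[0.0854,0,0,-0.03,0],[0.0854,0,0,-0.06,0],[0.0854,0,0,-0.06,0],[0.0854,0,0,-0.06,0],[0.0854,0,0,-0.06,0]]'
python3 - <<'E'
from h import *
for n in("top","scene"):
    im,A=pts(n)
    m=(abs(A[...,0]-.448)<.04)&(abs(A[...,1]+.207)<.04)&(A[...,2]>.02)&(A[...,2]<.078);p=A[m]
    if len(p)>50: print(n,len(p),p.min(0).round(3),p.max(0).round(3),np.percentile(p,[2,98],axis=0).mean(0))
    print(observe()["ee_pos"])
E
```

```text
t: 2.65
ee_pos: [0.4431, -0.1979, 0.1008]
tool_rot: [-179.9, 0.1, -164.2]
ft_force: [0.6, 0.1, 0.0]
grip_width: 0.0854
grasp_force: 0.0
[ 0.44315998 -0.19809734  0.10083009]
scene 582 [ 0.418 -0.238  0.02 ] [ 0.477 -0.181  0.073] [ 0.44660716 -0.21039012  0.04659345]
[ 0.44313507 -0.19811384  0.10077441]
```

```bash
python3 -m jog '[[0.0854,0.005,-0.009,0,0],[0.0854,0.005,-0.009,-0.02,0],[0.0854,0.005,-0.009,-0.04,0],[0.0854,0.005,-0.009,-0.061,0],[0.0854,0.005,-0.009,-0.061,0]]'; python3 -m jog '[[0.03,0,0,0,0],[0.03,0,0,0,0],[0.03,0,0,0,0],[0.03,0,0,0,0],[0.03,0,0,0,0]]'; python3 -m jog '[[0.03,0,0,0,0],[0.03,0,0,0,0],[0.03,0,0,0,0],[0.03,0,0,0,0],[0.03,0,0,0,0]]'
```

```text
t: 3.25
ee_pos: [0.4463, -0.2071, 0.0368]
tool_rot: [179.9, -0.1, -164.2]
ft_force: [-0.3, 0.1, 0.2]
grip_width: 0.0856
grasp_force: 0.0
t: 3.75
ee_pos: [0.4479, -0.2074, 0.0396]
tool_rot: [-179.9, 0.1, -164.2]
ft_force: [-2.0, -0.2, 7.3]
grip_width: 0.0557
grasp_force: 63.7
t: 4.25
ee_pos: [0.4479, -0.2075, 0.0396]
tool_rot: [-179.9, 0.1, -164.2]
ft_force: [-0.9, 0.0, 7.3]
grip_width: 0.0556
grasp_force: 63.7
```

```bash
python3 -m jog '[[0.03,0,0,0.02,0],[0.03,0,0,0.06,0],[0.03,0,0,0.1,0],[0.03,0,0,0.14,0],[0.03,0,0,0.18,0]]'; python3 -m jog '[[0.03,0,0.02,0.04,0],[0.03,0.005,0.06,0.06,0],[0.03,0.01,0.1,0.06,0],[0.03,0.015,0.14,0.06,0],[0.03,0.02,0.18,0.06,0]]'; python3 -m jog '[[0.03,0,0.04,0,0],[0.03,0,0.08,0,0],[0.03,0,0.12,0,0],[0.03,0,0.16,0,0],[0.03,0,0.2,0,0]]';  python3 -m jog '[[0.03,0,0.03,0,0],[0.03,0,0.045,0,0],[0.03,0,0.045,0,0],[0.03,0,0.045,0,0],[0.03,0,0.045,0,0]]'
python3 - <<'E'
from h import *
for n in("top","scene"):
    im,A=pts(n);cv2.imwrite(f"pics/{n}2.png",cv2.convertScaleAbs(cv2.resize(im[80:280,100:360],None,fx=3,fy=3),alpha=1.5))
print(observe()["ee_pos"])
m=(abs(A[...,0]-.47)<.05)&(abs(A[...,1]-.22)<.05)&(A[...,2]>.215)&(A[...,2]<.29);p=A[m]
print(len(p),p.min(0),p.max(0))
E
```

```text
t: 4.75
ee_pos: [0.4466, -0.2068, 0.2204]
tool_rot: [-180.0, 0.0, -164.2]
ft_force: [0.9, 0.0, -2.3]
grip_width: 0.0557
grasp_force: 64.1
t: 5.25
ee_pos: [0.4667, -0.0255, 0.2791]
tool_rot: [-180.0, 0.1, -164.2]
ft_force: [0.1, -0.8, -1.9]
grip_width: 0.0558
grasp_force: 64.1
t: 5.75
ee_pos: [0.4665, 0.1745, 0.2787]
tool_rot: [-180.0, 0.0, -164.2]
ft_force: [0.2, 0.4, -2.6]
grip_width: 0.0559
grasp_force: 64.1
t: 6.25
ee_pos: [0.4673, 0.2156, 0.2782]
tool_rot: [-179.9, -0.0, -164.4]
ft_force: [0.1, -0.3, -1.5]
grip_width: 0.0559
grasp_force: 64.2
[0.46734193 0.21613039 0.27822304]
330 [0.43743733 0.17405054 0.23656347] [0.48962036 0.24257824 0.28993597]
```

View pics/scene2.png

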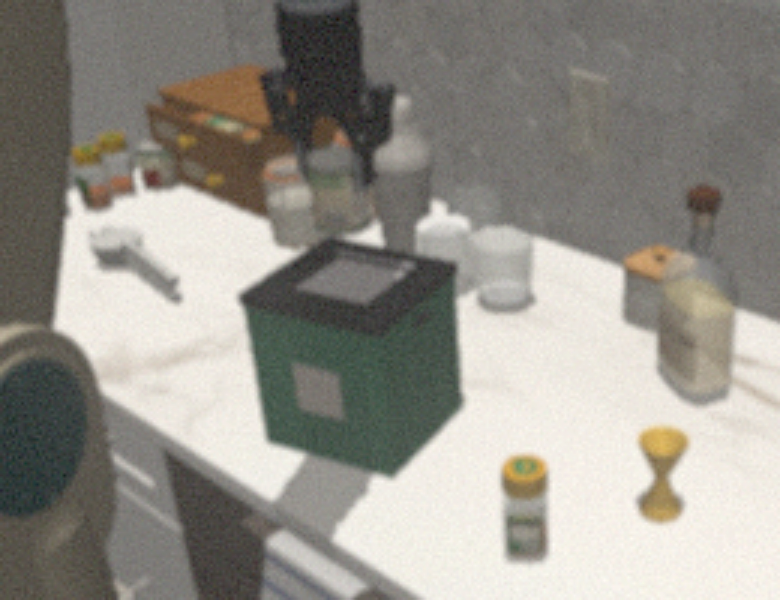

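The scene crop shows the tin gripped upright at (333,185), above the flap at (345,278), and the flap is shut. The underside measures z≈0.237, which fits an offset of 40 mm below the TCP. Lowering now.

```bash
python3 -m jog '[[0.03,0.003,0.002,-0.01,0],[0.03,0.003,0.002,-0.03,0],[0.03,0.003,0.002,-0.05,0],[0.03,0.003,0.002,-0.05,0],[0.03,0.003,0.002,-0.055,0]]'; python3 -m jog '[[0.03,0,0,-0.008,0],[0.03,0,0,-0.016,0],[0.03,0,0,-0.024,0],[0.03,0,0,-0.032,0],[0.03,0,0,-0.037,0]]'; python3 -m jog '[[0.03,0,0,0,0],[0.03,0,0,-0.003,0],[0.03,0,0,-0.006,0],[0.03,0,0,-0.008,0],[0.03,0,0,-0.008,0]]'
python3 - <<'E'
from h import *
im,A=pts("scene");cv2.imwrite("pics/ins.png",cv2.convertScaleAbs(cv2.resize(im[110:240,150:290],None,fx=4,fy=4),alpha=1.7))
print(observe()["ee_pos"])
E
```

```text
t: 6.85
ee_pos: [0.4705, 0.22, 0.2232]
tool_rot: [180.0, 0.0, -164.2]
ft_force: [0.6, -0.5, -1.4]
grip_width: 0.0555
grasp_force: 64.2
t: 7.35
ee_pos: [0.4694, 0.2198, 0.1852]
tool_rot: [-180.0, -0.1, -164.2]
ft_force: [-1.1, -0.4, -0.5]
grip_width: 0.0555
grasp_force: 64.3
t: 7.85
ee_pos: [0.4698, 0.2201, 0.1779]
tool_rot: [-180.0, -0.0, -164.2]
ft_force: [-0.5, 0.5, -0.6]
grip_width: 0.0559
grasp_force: 64.3
[0.46977734 0.22004038 0.17801352]
```

View pics/ins.png

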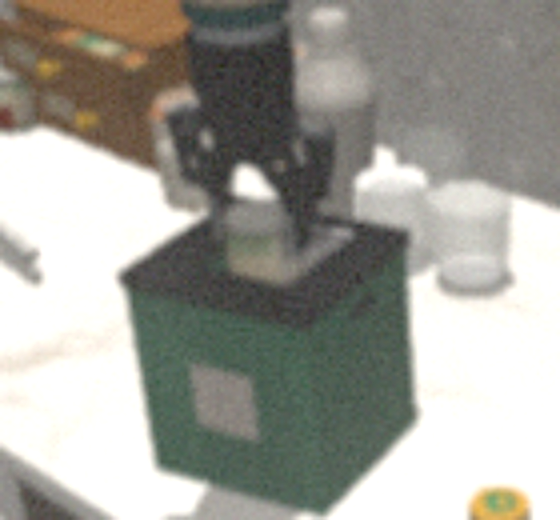

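The tin is in the opening at (255,245), fingertips about level with the lid, and there's no contact force. I'll go 3 mm deeper, then let go.

```bash
python3 -m jog '[[0.03,0,0,-0.003,0],[0.03,0,0,-0.003,0],[0.0854,0,0,-0.003,0],[0.0854,0,0,-0.003,0],[0.0854,0,0,-0.003,0]]'; python3 -m jog '[[0.0854,0,0,0,0],[0.0854,0,0,0,0],[0.0854,0,0,0.02,0],[0.0854,0,0,0.06,0],[0.0854,0,0,0.1,0]]'; python3 -m jog '[[0.0854,0,0,0.03,0],[0.0854,0,0.03,0.05,0],[0.0854,0,0.07,0.05,0],[0.0854,0,0.11,0.05,0],[0.0854,0,0.15,0.05,0]]'; python3 -m jog '[[0.0854,0,0.04,0,0],[0.0854,0,0.08,0,0],[0.0854,0,0.08,0,0],[0.0854,0,0.08,0,0],[0.0854,0,0.08,0,0]]'
python3 - <<'E'
from h import *
im,A=pts("scene");cv2.imwrite("pics/end.png",cv2.convertScaleAbs(cv2.resize(im[110:320,140:400],None,fx=3,fy=2.8),alpha=1.7))
im,A=pts("top");m=(abs(A[...,0]-.471)<.02)&(abs(A[...,1]-.218)<.02);p=A[m];print(len(p),np.nanpercentile(p[:,2],[1,50,99]))
E
```

```text
t: 8.4
ee_pos: [0.4704, 0.2202, 0.1754]
tool_rot: [180.0, 0.1, -164.2]
ft_force: [0.3, -0.5, -0.4]
grip_width: 0.0853
grasp_force: 0.0
t: 8.9
ee_pos: [0.4695, 0.2198, 0.2759]
tool_rot: [-180.0, -0.1, -164.2]
ft_force: [1.1, 0.8, -0.9]
grip_width: 0.0853
grasp_force: 0.0
t: 9.4
ee_pos: [0.47, 0.3714, 0.3256]
tool_rot: [180.0, 0.0, -164.3]
ft_force: [0.1, 0.5, -0.5]
grip_width: 0.0855
grasp_force: 0.0
t: 9.9
ee_pos: [0.4705, 0.4486, 0.325]
tool_rot: [-179.9, -0.0, -164.3]
ft_force: [-0.3, -0.3, 0.2]
grip_width: 0.0856
grasp_force: 0.0
263 [0.00632779 0.17439006 0.1792638 ]
```

View pics/end.png

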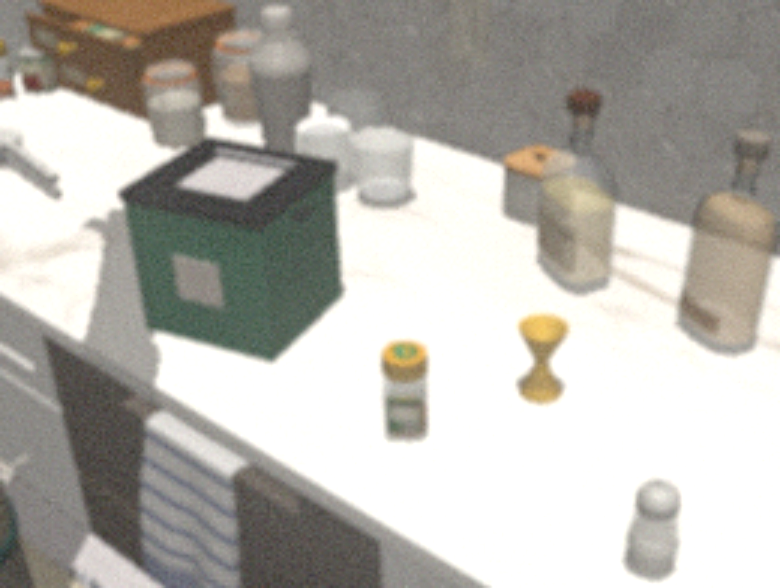

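The tin has gone from view. The flap at (235,175) is shut and level, with a median z of 0.174. The jar, jigger and shaker still stand where they were.

```bash
python3 -c "
from cell import *
print(close_job())"
```

```text
the job is handed in; nothing more can be done
None
```

The tin went down through the flap and dropped into the green bin, the flap closed level behind it, and the spice jar was not touched; the job was handed in at about 10 s of the 40 s limit.

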